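Half-light check on the bench photometer

ROBOT

A 6-joint arm with a two-finger parallel gripper is mounted at the origin on a cart in front of the work surface, level with it; the furniture and walls round the work are solid. World frame = base frame: x ahead of the robot, y to its left, z up, the work surface at z = 0. Lengths are in m, angles in degrees, forces in N, time in s.
With the tool pointing down it reaches from about 0.3 to 0.775 m from the base axis. Payload 14.6 kg.
Tool frame: the origin (TCP) lies at the very end of the fingers, on their centre line; the grasp point (between the pads) lies 19 mm behind it (ctrl.pinch_z is the distance from the TCP to the grasp point, in m); z points along the fingers, y is the line along which they close (so a half turn about z gives the same grasp; the last joint's range is limited). The gripper opens to 94 mm and grips with 3 to 60 N. Pads are 16 mm wide; open, the fingers measure 119 mm over their backs; the gripper's body (75 mm by 177 mm) begins 78 mm behind the grasp point.
Start: joints at [-68.961, 17.183, 87.147, -0, 75.671, -3.816], TCP at [0.231, -0.499, 0.205] pointing down, gripper open.
Joint ranges: [-173.82, 173.82], [-45.26, 126.66], [13.44, 144.39], [-59.66, 239.66], [0, 175.72], [-146.38, 146.38]. Speed limits (degrees/s): [127.2, 127.2, 147.25, 180, 180, 180].

INTERFACE

Orientations are given as a 3x3 rotation matrix whose columns are the frame's x, y, z axes.
In Python, from cell import telemetry, eyes, ctrl, recognise gives the robot as it stands. The module is installed in compiled form; this text tells all that it offers.
- The arm moves only by the tool send_rows, never from a script. Its argument "deltas" is text: rows parted by semicolons, each of 7 numbers parted by spaces: the finger opening in m, from 0 to 0.094, then the shift along the tool's x, y, z in m, then the turn, a rotation vector about the tool's x, y, z in degrees. In form: fingers x y z rx ry rz; .... A call has 1 to 12 rows; each row is the pose to reach, as a shift and turn from the pose commanded when the call began, along the tool's axes at that moment; what a row does not reach only later rows make up. A row lasts 1/12 s, in which the tool goes at most 41.7 mm and 7.16 degrees, less where a joint would pass 70% of its speed; a pose out of reach is approached as far as the arm can. A call with a gripper value outside its range is refused whole. The fingers move at their own pace and stop on an object; "force" is the grip in N (left out, the last holds). Time passes only in rows, so rows that repeat a pose let the fingers close. It gives the time, the measured TCP pose, the force, the opening and the grip force at its end, in the units of the state.
- telemetry.get_state(): the state, without advancing time (a new reading comes with each control period).
- eyes.grab_frame(name): name is "scene" or "top"; returns the picture (480x640x3 uint8, blue, green, red); there is no depth.
- eyes.camera_params(name): a dict with "K" (3x3 intrinsics, pixels), "view" (4x4, takes a point from world to camera coordinates). Camera axes: x right, y down, z forward; pixel columns grow to the right and rows downward; lengths in m; the calibration is good to about 2 mm. A picture is of the moment at which its call begins. camera_params takes no time and is no camera call.
- ctrl.hand_in(): hands the job in; it is judged then, once.
Trained networks look in the newest picture that a camera, given by its name, has taken for a name from the list of things; names that differ only in an ending like _2 or _b are one class to them, and where a whole thing is asked for, a point or a joint stands for the part that bears it (a point fixed in the world has none). Each returns a list of dicts, best first, with "confidence" (0 to 1); they miss things now and then, are a little off and sometimes report something else, mostly with a low value. They report only what shows in the picture. A call takes as long as a camera call.
- recognise(camera, name): "position" ([column, row] in pixels, amid what is visible of it).
The state is a dict: "t": time; "joint_pos": joint angles; "joint_velocities": joint speeds; "joint_torque": joint torques, N m; "tcp_pos": TCP position; "ee_rot": TCP orientation; "wrist_force": force on the tool from outside, world axes, zero at the start; "torque": the same for the moment, N m; "finger_gap": finger opening in m; "finger_force": force on a finger pad.
Only numpy, scipy, OpenCV 4.12 (cv2) and the standard library are available. Lean on these libraries where they do the work, as an engineer would, in place of code of your own. Each camera call takes 0.05 s, during which the arm holds its last target. There are 200 camera calls.

TASK

Run the half-light check on the bench photometer: with its shutter shut, press the lamp key (round), then the zero key (square), then the read key (long bar), one at a time and each right down for a moment. Then slide the sprung shutter by its finger tab to the left to half travel, pointer at the long middle mark, so that the right one of the two ports is clear and the left one stays covered (do not open it further on the way), and finish while holding it there steadily against its spring: do not let go. Leave the glassware and other things round about where they stand.

Things in the scene. Friction and masses are not known exactly. Their poses are not given: they have to be found in the camera images.
- photometer: low white bench photometer, 150 mm deep (x), 260 mm wide (y), fixed. Origin: centre of its underside, on the worktop; x to its rear, y to its left as the robot sees it, z up; turned by up to 0.2 rad. Front deck 44 mm high: three grey keys in a row and, left of them, a flat dark display. Rear deck 62 mm high: the shutter between two rails, its tops 72 mm high.
- lamp_key_top (a point): centre of the top face of the LAMP key: the round key, 22 mm across, the leftmost of the three, at (-53, +5) mm in the photometer's frame; 55 mm above the worktop, 11 mm proud of the deck
- zero_key_top (a point): centre of the top face of the ZERO key: the square key, 20 x 20 mm, the middle one, at (-53, -37) mm in the photometer's frame, 55 mm above the worktop
- read_key_top (a point): centre of the top face of the READ key: the long bar key, 18 mm (x) by 36 mm (y), the rightmost one, at (-53, -85) mm in the photometer's frame, 55 mm above the worktop
- lamp_key (a joint): travel of the lamp key in m: 0 up, 0.005 fully down. All keys go straight down and spring back: 1.8 N to start, 4.8 N at the bottom. A press counts when the key stays more than 0.0035 down for 0.1 s
- zero_key (a joint): travel of the zero key in m: 0 up, 0.005 fully down
- read_key (a joint): travel of the read key in m: 0 up, 0.005 fully down
- tab_top (a point): top centre of the shutter's upright black finger tab: 22 mm long (x), 10 mm thick (y), 28 mm of it standing above the rails, top 100 mm above the worktop; at (+14, -17) mm in the photometer's frame when shut; it moves with the shutter. Pinch it from above across its 10 mm, fingers closing along the photometer's y, or push its right face
- shutter (a joint): opening of the steel shutter in m: 0 shut (at its right stop), 0.050 fully open; it slides level along the photometer's +y (to the left). A spring pushes it shut with 3 N when shut, 9 N at half travel (0.025), 15 N fully open; let go, it snaps shut
- half_mark (a point): the long thick middle mark on the white scale in front of the front rail, at (-19, +8) mm in the photometer's frame, 63 mm high. At half travel the steel pointer in front of the tab, which stands at the tab's own y, is at this mark
- right_port (a point): centre of the right one of two round white 16 mm ports under the shutter blade, at (+14, -33) mm in the photometer's frame, 65 mm high; wholly uncovered from shutter 0.0205 on
- left_port (a point): centre of the left port, at (+14, -8) mm in the photometer's frame, 65 mm high; covered until shutter 0.0295
- detector (a point): top of the black detector snout that stands fixed behind the shutter, about 32 mm wide, from 40 mm behind the photometer's centre to 15 mm beyond its rear edge, around y = -20 mm, 130 mm high; keep fingers off it
- spring_barrel (a point): middle of the spring barrel at the left end of the shutter, fixed, along y from +64 to +125 mm in the photometer's frame, top 80 mm above the worktop
- beaker: small clear glass beaker with spout, 61 x 55 x 70 mm, origin at the centre of its underside; loose, some 55 mm off the photometer's right side; not part of the job
- dropper: dropper bottle with black rubber bulb, 35 mm across, 104 mm tall, origin at the centre of its underside; loose, off the photometer's left side, towards its rear; not part of the job
- crucible: open white porcelain crucible, 41 mm across, 34 mm tall, origin at the centre of its underside; loose, off the photometer's left side, towards its front; not part of the job
- flask: small clear conical flask, 59 mm across, 105 mm tall, origin at the centre of its underside; loose, further off the right side; not part of the job
- petri: flat petri dish, 80 mm across, 17 mm tall, origin at the centre of its underside; loose, at the right end of the worktop; not part of the job
- timer: white bench timer lying flat, 72 x 62 x 20 mm, origin at the centre of its underside; loose, at the left end of the worktop; not part of the job
- marker: pen-shaped marker lying down, 137 mm long, origin at the centre of its underside; loose, at the left end of the worktop; not part of the job

How it is judged (in metres and radians):
On the way, in this order (a step that is already met when the one before it is completed fails the run):
1. the lamp key is pressed down, alone, with the shutter shut (value of joint lamp_key above 0.0035 m and value of joint each of zero_key, read_key below 0.0015 m and value of joint shutter below 0.002 m), for 0.1 s.
2. the zero key is pressed down, alone, with the shutter shut (value of joint zero_key above 0.0035 m and value of joint each of lamp_key, read_key below 0.0015 m and value of joint shutter below 0.002 m), for 0.1 s.
3. the read key is pressed down, alone, with the shutter shut (value of joint read_key above 0.0035 m and value of joint each of lamp_key, zero_key below 0.0015 m and value of joint shutter below 0.002 m), for 0.1 s.
At the end, for the whole second after the job is handed in: The shutter stands still at half travel (0.0205 to 0.0295 m: right port clear, left port covered), held there by the fingers against its spring (contact force over 4 N, speed under 5 mm/s), and all three keys are up again (value of joint shutter between 0.0205 and 0.0295 m and velocity of joint shutter between -0.005 and 0.005 m/s and contact force between the fingers and photometer above 4 N and value of joint each of lamp_key, zero_key, read_key below 0.0015 m); the arm keeps its last pose, push and grip.
It fails at once if the shutter is opened so far that the left port shows by more than a few millimetres (over 0.034 m) (value of joint shutter above 0.034 m).
It fails at once if two keys are pressed together (value of joint each of lamp_key, zero_key above 0.0025 m or value of joint each of zero_key, read_key above 0.0025 m or value of joint each of lamp_key, read_key above 0.0025 m).
It fails at once if one of the things standing round about is shifted by more than 20 mm (distance of any of beaker, dropper, crucible, flask, petri, timer, marker from where it was at the start of the episode above 0.02 m).
It also fails if it takes over 53 s, if anything falls off the work surface, if the arm or the gripper's body presses on something with over 40 N, if the wrist force passes 120 N, or if a joint passes its speed limit or range.

## Working session

There is one attempt and no reset: what is moved stays moved. The work goes in short steps, Python scripts to look and compute and a tool call to move; the robot and the scene stay as the last step left them, time stands still between calls to the robot, and variables do not carry over. Pictures are saved under pics/ and viewed, at most 10 in all, crops included, and the job is handed in when it is done.

Besides the shell and the picture viewer there is one more tool, called after "Emit:" as a command line: name --argument value ..., lists and objects as JSON in quotes. send_rows: Moves the arm, as the interface text tells. Its arguments: {"type":"object","properties":{"deltas":{"type":"string"},"force":{"type":"number"}},"required":["deltas"]}

```bash
mkdir -p pics; cat > h.py <<'E'
import numpy as np, cv2
from cell import telemetry, eyes, ctrl, recognise
H=dict(lamp_key_top=(-53,5,55),zero_key_top=(-53,-37,55),read_key_top=(-53,-85,55),tab_top=(14,-17,100),half_mark=(-19,8,63),detector=(0,0,0),spring_barrel=(0,94,80))
def proj(c,P):
    p=eyes.camera_params(c);V=np.array(p['view']);q=np.asarray(P)@V[:3,:3].T+V[:3,3];q=q@np.array(p['K']).T
    return q[:,:2]/q[:,2:]
def world(c,uv,z):
    p=eyes.camera_params(c);V=np.array(p['view']);R=V[:3,:3];o=-R.T@V[:3,3]
    d=R.T@np.linalg.solve(np.array(p['K']),[uv[0],uv[1],1]);return o+d*(z-o[2])/d[2]
E
python3 - <<'E'
from h import *
for c in ('scene','top'):
    cv2.imwrite(f'pics/{c}0.png',eyes.grab_frame(c))
    for n in ('lamp_key_top','zero_key_top','read_key_top','tab_top','half_mark','beaker','dropper','flask'):
        r=recognise(c,n)[:2]
        for d in r: print(c,n,np.round(d['position'],1),round(d['confidence'],2),np.round(world(c,d['position'],(H[n][2]/1000 if n in H else .04)),4))
s=telemetry.get_state();print(s['t'],s['tcp_pos'],np.round(s['ee_rot'],3),s['wrist_force'],ctrl.pinch_z)
E
```

```text
scene lamp_key_top [351.2 211. ] 0.29 [ 0.5004 -0.3266  0.055 ]
scene half_mark [328.5 244.3] 0.8 [ 0.4614 -0.0151  0.063 ]
scene beaker [348.3 224.2] 0.6 [ 0.474  -0.2368  0.04  ]
scene beaker [373.5 196.8] 0.17 [ 0.4759 -0.5321  0.04  ]
scene dropper [299.6 266.4] 0.62 [0.5043 0.1438 0.04  ]
scene dropper [323.3 236.2] 0.61 [ 0.5239 -0.0971  0.04  ]
scene flask [322.6 235.4] 0.29 [ 0.5293 -0.1016  0.04  ]
top lamp_key_top [348.4 266.9] 0.55 [ 0.4124 -0.0375  0.055 ]
top zero_key_top [359.5 262.5] 0.53 [ 0.4262 -0.071   0.055 ]
top read_key_top [353.4 243.6] 0.53 [ 0.4834 -0.0521  0.055 ]
top tab_top [354.1 238.7] 0.74 [ 0.4936 -0.0517  0.1   ]
top half_mark [349.3 245.8] 0.55 [ 0.4758 -0.0393  0.063 ]
top half_mark [178.4 247. ] 0.36 [0.4648 0.4804 0.063 ]
top beaker [413.8 245. ] 0.68 [ 0.4831 -0.2381  0.04  ]
top dropper [295.9 237.1] 0.55 [0.5026 0.1248 0.04  ]
top flask [435.2 238.9] 0.73 [ 0.5029 -0.3038  0.04  ]
0.9 [ 0.23118174 -0.49906519  0.20546303] [[ 0.907  0.42  -0.   ]
 [ 0.42  -0.907 -0.   ]
 [-0.     0.    -1.   ]] [0.33545143 1.08828945 0.1211264 ] 0.0188
```

View pics/scene0.png

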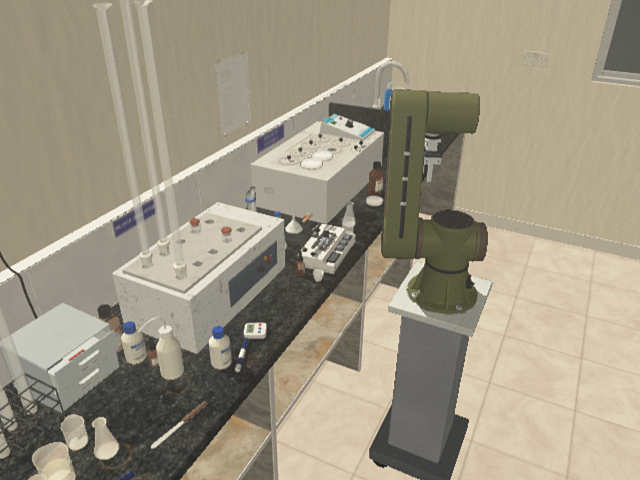

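View pics/top0.png

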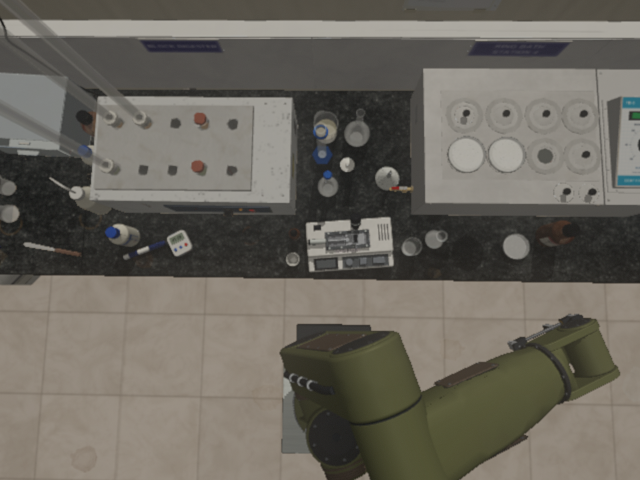

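The top view shows the photometer at about columns 306–394, rows 217–272, with the keys along row ~263. It's small, so I'll enlarge it.

```bash
python3 - <<'E'
from h import *
a=cv2.imread('pics/top0.png')[205:285,280:420]
b=cv2.imread('pics/scene0.png')[205:285,280:380]
a=cv2.resize(a,(770,440),interpolation=cv2.INTER_CUBIC)
cv2.imwrite('pics/c1.png',a)
cv2.imwrite('pics/c2.png',cv2.resize(b,(750,600),interpolation=cv2.INTER_CUBIC))
E
```

```text
(no output)
```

View pics/c1.png

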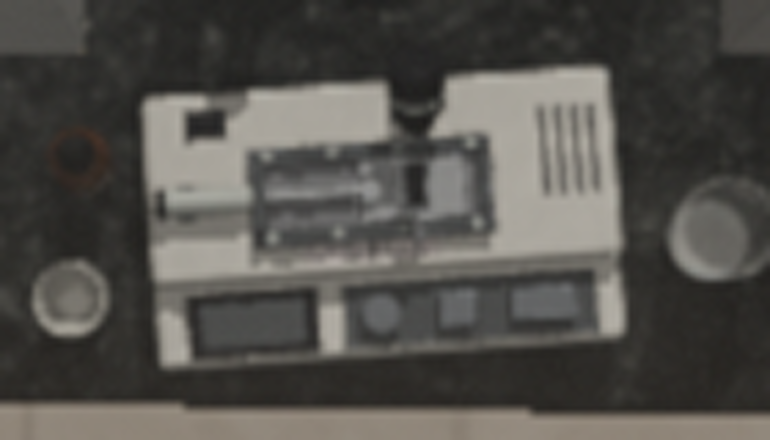

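View pics/c2.png

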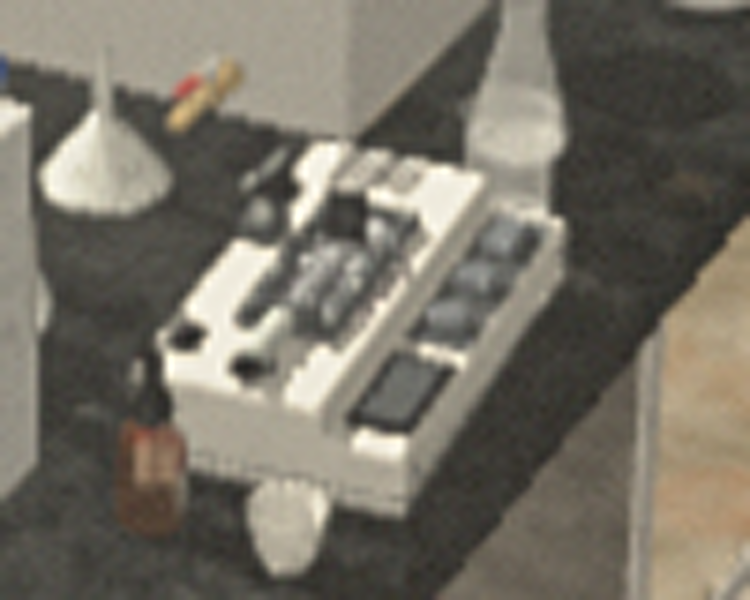

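The enlarged top view shows the keys at crop (381,314), (458,307) and (544,301), with the tab at (415,186). In the scene crop the keys are at (452,318), (480,275) and (510,238). I'll fit the pose to these points and the deck corners.

```bash
python3 - <<'E'
from h import *
from scipy.optimize import least_squares
pt={'top':(5.5,280,205,[((-53,5,55),(381,314)),((-53,-37,55),(458,307)),((-53,-85,55),(544,301)),((14,-17,100),(415,186)),
 ((75,130,62),(143,97)),((75,-130,62),(608,68)),((-75,130,44),(163,367)),((-75,-130,44),(625,335))]),
 'scene':(7.5,280,205,[((-53,5,55),(452,315)),((-53,-37,55),(482,273)),((-53,-85,55),(512,236)),((14,-17,100),(347,210)),((-75,130,44),(408,440)),((-75,-130,44),(565,222))])}
def tf(p,L):
    c,s=np.cos(p[2]),np.sin(p[2]);L=np.array(L)/1000
    return np.c_[p[0]+c*L[:,0]-s*L[:,1],p[1]+s*L[:,0]+c*L[:,1],L[:,2]]
def res(p,cams):
    o=[]
    for c in cams:
        k,u,v,l=pt[c];uv=(np.array([b for a,b in l])+.5)/k-.5+[u,v]
        o.append(proj(c,tf(p,[a for a,b in l]))-uv)
    return np.concatenate(o)
for cams in (['top'],['scene'],['top','scene']):
    f=least_squares(lambda p:res(p,cams).ravel(),[.47,-.03,0],loss='soft_l1')
    print(cams,np.round(f.x,4));print(np.round(res(f.x,cams),1).tolist())
p=f.x;np.save('p.npy',p)
W=tf(p,[(-53,5,55),(-53,-37,55),(-53,-85,55),(14,-17,100),(14,8,100)]);print(np.round(W,4))
print(np.degrees(p[2]))
for c in('top','scene'):
  print(c,np.linalg.norm(np.linalg.inv(np.array(eyes.camera_params(c)['view']))[:3,3]-[.45,0,0]),eyes.camera_params(c)['K'][0][0])
E
```

```text
['top'] [ 0.4819 -0.0398  0.081 ]
[[0.1, -0.1], [-0.1, 0.2], [0.1, 0.2], [0.4, -0.9], [-0.5, 0.0], [0.1, -0.4], [-0.8, 0.3], [0.4, 0.5]]
['scene'] [ 0.4738 -0.033   0.0904]
[[-0.0, -0.1], [-0.5, 0.4], [-0.6, -0.3], [0.2, -1.9], [0.2, 3.2], [0.8, -0.2]]
['top', 'scene'] [ 0.4805 -0.0398  0.0817]
[[0.1, 0.3], [-0.0, 0.7], [0.2, 0.7], [0.4, -0.4], [-0.5, 0.5], [0.1, -0.0], [-0.8, 0.8], [0.4, 0.9], [-0.9, -1.3], [-1.3, -0.7], [-1.3, -1.4], [-0.6, -3.1], [-1.0, 1.8], [0.2, -1.2]]
[[ 0.4272 -0.0391  0.055 ]
 [ 0.4307 -0.081   0.055 ]
 [ 0.4346 -0.1288  0.055 ]
 [ 0.4958 -0.0556  0.1   ]
 [ 0.4938 -0.0307  0.1   ]]
4.683360211090662
top 1.3967689297884396 441.0731377298877
scene 2.153249484245199 545.9212022041654
```

Emit:
send_rows --deltas "0 0.031 -0.028 0 0 0 2; 0 0.062 -0.056 0 0 0 4; 0 0.093 -0.084 0 0 0 6; 0 0.124 -0.111 0 0 0 8; 0 0.155 -0.139 0 0 0 10; 0 0.186 -0.167 0 0 0 12; 0 0.217 -0.195 0 0 0 14; 0 0.248 -0.223 0 0 0 16; 0 0.279 -0.251 0 0 0 18; 0 0.31 -0.278 0 0 0 20.2; 0 0.341 -0.306 0 0 0 20.2; 0 0.3723 -0.3342 0 0 0 20.2" --force 20

```text
t: 1.9
tcp_pos: [0.4287, -0.0377, 0.2058]
ee_rot: [[0.997, 0.081, 0.001], [0.081, -0.997, -0.0], [0.001, 0.0, -1.0]]
wrist_force: [0.7, 0.0, 0.8]
finger_gap: 0.0175
finger_force: 0.0
```

Emit:
send_rows --deltas "0 0 0 0 0 0 0; 0 0 0 0 0 0 0; 0 0 0 0 0 0 0"

```text
t: 2.15
tcp_pos: [0.4281, -0.0401, 0.2054]
ee_rot: [[0.997, 0.082, -0.0], [0.082, -0.997, -0.0], [-0.0, 0.0, -1.0]]
wrist_force: [0.2, 0.2, -0.7]
finger_gap: 0.0009
finger_force: 0.0
```

Emit:
send_rows --deltas "0 0 0 0.03 0 0 0; 0 0 0 0.06 0 0 0; 0 0 0 0.09 0 0 0; 0 0 0 0.12 0 0 0; 0 0 0 0.132 0 0 0; 0 0 0 0.132 0 0 0; 0 0 0 0.132 0 0 0"

```text
t: 2.73
tcp_pos: [0.4281, -0.041, 0.0737]
ee_rot: [[0.997, 0.079, -0.001], [0.079, -0.997, 0.0], [-0.001, -0.0, -1.0]]
wrist_force: [-1.3, 0.0, 0.3]
finger_gap: 0.0006
finger_force: 0.0
```

```bash
python3 - <<'E'
from h import *
a=eyes.grab_frame('top');b=eyes.grab_frame('scene');s=telemetry.get_state();print(s['tcp_pos'],s['wrist_force'])
T=[s['tcp_pos']]
print(proj('top',T),proj('scene',T))
a=cv2.resize(a[205:285,300:400],(500,400),interpolation=cv2.INTER_CUBIC);b=cv2.resize(b[210:270,300:360],(300,300),interpolation=cv2.INTER_CUBIC)
o=np.zeros((400,800,3),np.uint8);o[:,:500]=a;o[:300,500:]=b
cv2.imwrite('pics/c3.png',o)
E
```

```text
[ 0.42888637 -0.04069718  0.07470028] [ 0.14284369 -0.02268218  0.41114624]
[[349.79702276 261.09697106]] [[338.8732778 240.7274057]]
```

View pics/c3.png

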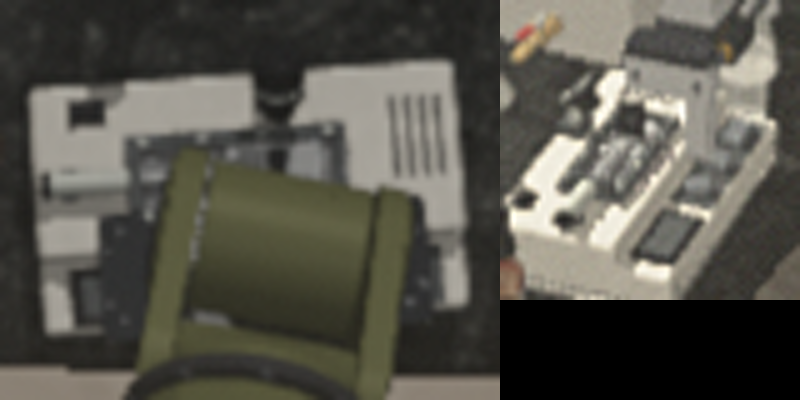

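The fingertips stand right over the lamp key: finger end at crop (703,155), lamp key just below it at (703,187). Now I'll press it.

Emit:
send_rows --deltas "0 0 0 0.012 0 0 0; 0 0 0 0.02 0 0 0; 0 0 0 0.024 0 0 0; 0 0 0 0.0245 0 0 0; 0 0 0 0.0245 0 0 0; 0 0 0 0.0245 0 0 0"

```text
t: 3.33
tcp_pos: [0.4289, -0.0402, 0.0501]
ee_rot: [[0.997, 0.081, 0.001], [0.081, -0.997, -0.001], [0.001, 0.001, -1.0]]
wrist_force: [-1.8, -2.5, 12.0]
finger_gap: 0.0001
finger_force: 5.8
```

Emit:
send_rows --deltas "0 0 0 0 0 0 0; 0 0 0 0 0 0 0; 0 0 0 -0.012 0 0 0; 0 0 0 -0.024 0 0 0; 0 0 0.02 -0.024 0 0 0; 0 0 0.041 -0.024 0 0 0; 0 0 0.041 -0.024 0 0 0; 0 0 0.041 -0.024 0 0 0"

```text
t: 4.0
tcp_pos: [0.4316, -0.0812, 0.0732]
ee_rot: [[0.997, 0.079, 0.0], [0.079, -0.997, -0.0], [0.0, 0.0, -1.0]]
wrist_force: [-0.2, 0.3, 0.8]
finger_gap: 0.0004
finger_force: 0.0
```

Emit:
send_rows --deltas "0 0 0 0.012 0 0 0; 0 0 0 0.02 0 0 0; 0 0 0 0.0235 0 0 0; 0 0 0 0.024 0 0 0; 0 0 0 0.024 0 0 0; 0 0 0 0.024 0 0 0; 0 0 0 0.024 0 0 0"

```text
t: 4.58
tcp_pos: [0.4317, -0.0802, 0.05]
ee_rot: [[0.997, 0.082, 0.0], [0.082, -0.997, 0.0], [0.0, -0.0, -1.0]]
wrist_force: [-7.7, 1.2, 19.9]
finger_gap: 0.0007
finger_force: 10.2
```

Emit:
send_rows --deltas "0 0 0 0 0 0 0; 0 0 0 -0.012 0 0 0; 0 0 0 -0.024 0 0 0; 0 0 0.024 -0.024 0 0 0; 0 0 0.048 -0.024 0 0 0; 0 0 0.048 -0.024 0 0 0; 0 0 0.048 -0.024 0 0 0"

```text
t: 5.17
tcp_pos: [0.4353, -0.1286, 0.0727]
ee_rot: [[0.997, 0.08, -0.001], [0.08, -0.997, 0.0], [-0.001, -0.0, -1.0]]
wrist_force: [-0.3, 0.6, -0.1]
finger_gap: 0.0003
finger_force: 0.0
```

Emit:
send_rows --deltas "0 0 0 0.012 0 0 0; 0 0 0 0.02 0 0 0; 0 0 0 0.0235 0 0 0; 0 0 0 0.024 0 0 0; 0 0 0 0.024 0 0 0; 0 0 0 0.024 0 0 0; 0 0 0 0.024 0 0 0"

```text
t: 5.75
tcp_pos: [0.4355, -0.1277, 0.0499]
ee_rot: [[0.997, 0.082, -0.0], [0.082, -0.997, 0.0], [-0.0, -0.0, -1.0]]
wrist_force: [-6.8, 3.5, 22.8]
finger_gap: 0.0001
finger_force: 11.1
```

Emit:
send_rows --deltas "0 0 0 0 0 0 0; 0 0 0 -0.03 0 0 0; 0 0 0 -0.06 0 0 0; 0 0 0 -0.09 0 0 0; 0.05 0.022 -0.022 -0.09 0 0 0; 0.05 0.044 -0.044 -0.09 0 0 0; 0.05 0.067 -0.067 -0.09 0 0 0; 0.05 0.067 -0.067 -0.09 0 0 0; 0.05 0.067 -0.067 -0.09 0 0 0; 0.05 0.067 -0.067 -0.09 0 0 0"

```text
t: 6.58
tcp_pos: [0.4963, -0.056, 0.1384]
ee_rot: [[0.997, 0.082, -0.001], [0.082, -0.997, 0.0], [-0.001, -0.0, -1.0]]
wrist_force: [0.2, 0.4, -0.4]
finger_gap: 0.0371
finger_force: 0.0
```

```bash
python3 - <<'E'
from h import *
b=eyes.grab_frame('scene');s=telemetry.get_state();print(s['tcp_pos'],s['wrist_force'],s['finger_gap'])
print(proj('scene',[s['tcp_pos']]))
for n in ('tab_top','half_mark'): print(n,recognise('scene',n)[:2])
cv2.imwrite('pics/c4.png',cv2.resize(b[200:275,290:370],(640,600),interpolation=cv2.INTER_CUBIC))
E
```

```text
[ 0.49620286 -0.05647685  0.13862933] [ 0.48765498 -0.5212009  -1.02066317] 0.04099705904025305
[[325.43920271 220.83728763]]
tab_top [{'position': [324.6, 236.0], 'confidence': 0.47}]
half_mark [{'position': [324.9, 247.9], 'confidence': 0.64}]
```

View pics/c4.png

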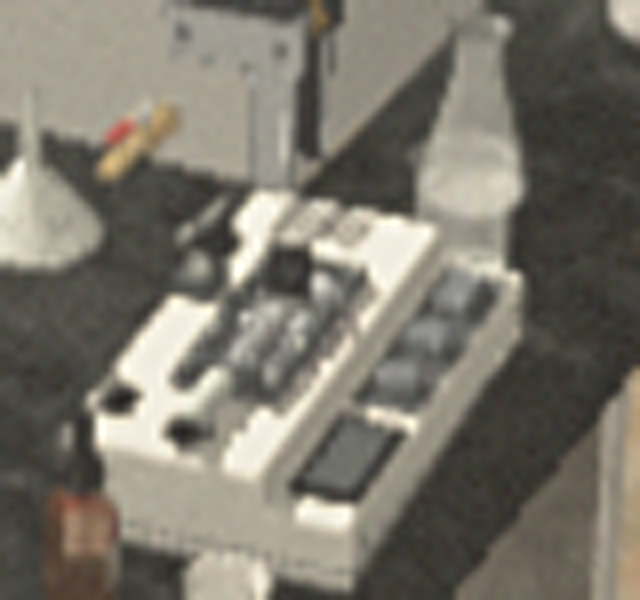

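Tab seen at crop ≈(290,260), open fingers above and on either side of its line, consistent with the fit. Descending next.

Emit:
send_rows --deltas "0.05 0 0 0.015 0 0 0; 0.05 0 0 0.03 0 0 0; 0.05 0 0 0.04 0 0 0; 0.05 0 0 0.05 0 0 0; 0.05 0 0 0.06 0 0 0; 0.05 0 0 0.06 0 0 0; 0.05 0 0 0.06 0 0 0"

```text
t: 7.32
tcp_pos: [0.4967, -0.0564, 0.0787]
ee_rot: [[0.997, 0.081, -0.001], [0.081, -0.997, 0.0], [-0.001, -0.0, -1.0]]
wrist_force: [0.0, 0.6, -0.8]
finger_gap: 0.0503
finger_force: 0.0
```

Close gently; the shutter is stopped on the right and sprung shut, so the gap and force will tell.

Emit:
send_rows --deltas "0.02 0 0 0 0 0 0; 0.02 0 0 0 0 0 0; 0.02 0 0 0 0 0 0; 0.02 0 0 0 0 0 0; 0 0 0 0 0 0 0; 0 0 0 0 0 0 0; 0 0 0 0 0 0 0; 0 0 0 0 0 0 0; 0 0 0 0 0 0 0; 0 0 0 0 0 0 0" --force 25

```text
t: 8.15
tcp_pos: [0.4968, -0.0548, 0.0791]
ee_rot: [[0.997, 0.081, -0.0], [0.081, -0.997, 0.002], [0.0, -0.003, -1.0]]
wrist_force: [-1.7, 13.1, 2.7]
finger_gap: 0.0097
finger_force: 25.0
```

Emit:
send_rows --deltas "0 0 -0.004 0 0 0 0; 0 0 -0.008 0 0 0 0; 0 0 -0.012 0 0 0 0; 0 0 -0.016 0 0 0 0; 0 0 -0.02 0 0 0 0; 0 0 -0.022 0 0 0 0; 0 0 -0.022 0 0 0 0; 0 0 -0.022 0 0 0 0" --force 35

```text
t: 8.82
tcp_pos: [0.4952, -0.0349, 0.0791]
ee_rot: [[0.997, 0.081, 0.0], [0.081, -0.997, -0.001], [0.0, 0.001, -1.0]]
wrist_force: [0.1, -7.5, 0.8]
finger_gap: 0.0103
finger_force: 35.0
```

Emit:
send_rows --deltas "0 0 -0.002 0 0 0 0; 0 0 -0.004 0 0 0 0; 0 0 -0.0052 0 0 0 0; 0 0 -0.0052 0 0 0 0; 0 0 -0.0052 0 0 0 0; 0 0 -0.0052 0 0 0 0; 0 0 -0.0052 0 0 0 0; 0 0 -0.0052 0 0 0 0; 0 0 -0.0052 0 0 0 0; 0 0 -0.0052 0 0 0 0"

```text
t: 9.65
tcp_pos: [0.4948, -0.03, 0.0791]
ee_rot: [[0.997, 0.081, 0.0], [0.081, -0.997, -0.002], [0.0, 0.002, -1.0]]
wrist_force: [0.1, -7.8, 1.1]
finger_gap: 0.0096
finger_force: 35.0
```

```bash
python3 - <<'E'
from h import *
F=[]
for i in range(10):
    b=eyes.grab_frame('scene');s=telemetry.get_state();F.append([*s['tcp_pos'],*s['wrist_force'],s['finger_gap'],s['finger_force']])
print(np.round(np.mean(F,0),4),np.round(np.std(F,0),4),s['t'])
cv2.imwrite('pics/c5.png',cv2.resize(b[210:265,300:360],(655,600),interpolation=cv2.INTER_CUBIC))
E
```

```text
[ 4.94800e-01 -3.00000e-02  7.91000e-02 -4.38000e-02 -8.60710e+00
  1.12590e+00  9.80000e-03  3.50067e+01] [0.000e+00 0.000e+00 0.000e+00 5.909e-01 4.494e-01 4.656e-01 2.000e-04
 0.000e+00] 10.15
```

View pics/c5.png

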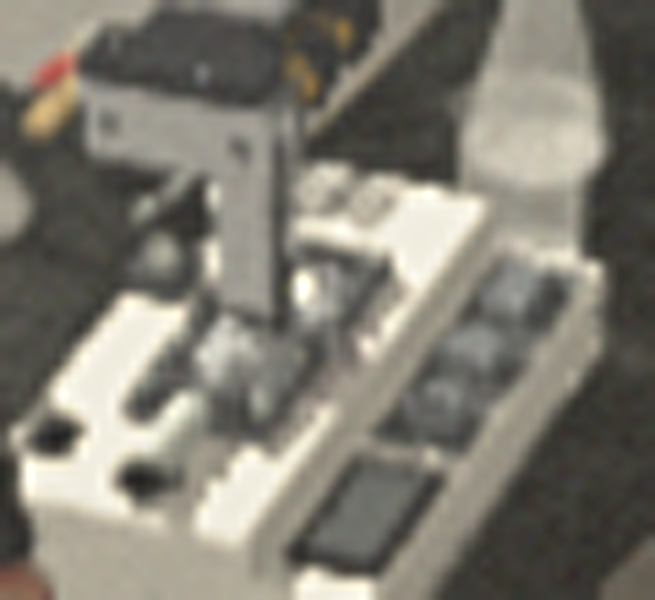

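The white right port now shows at crop (305,285), with the fingers holding the tab. TCP travel is 25 mm, and the spring reads about 8.6 N, as expected at half travel. The hold is steady, so I'm handing in.

```bash
python3 -c "
from cell import ctrl
print(ctrl.hand_in())"
```

```text
the job is handed in; nothing more can be done
None
```

The half-light check is done and handed in: lamp, zero and read keys were each pressed fully down in order, and the gripper is holding the shutter at about 25 mm (half travel) against its spring; the hand-in gave no verdict.

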